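Check a vial well with a double-ended plug gauge

ROBOT

A 6-joint arm with a two-finger parallel gripper is mounted at the origin on the work surface. World frame = base frame: x ahead of the robot, y to its left, z up, the work surface at z = 0. Lengths are in m, angles in rad, forces in N, time in s.
With the tool pointing down it reaches from about 0.35 to 0.975 m from the base axis. Payload 17.4 kg.
Tool frame: the origin (TCP) lies on the centre line of the jaws, within the pads' length; the fingertips stand 22 mm ahead of it and the grasp point (between the pads) lies 3 mm ahead of it; z points along the fingers, y is the direction in which the jaws open and shut (so a half turn about z gives the same grasp; the last joint's range is limited). The gripper opens to 85 mm and grips with 20 to 120 N. Pads are 22 mm wide; open, the fingers measure 114 mm over their backs; the gripper's body (76 mm by 85 mm) begins 54 mm behind the grasp point. The pads swing forward as they close: fully open they stand 13 mm farther back than shut.
Start: joints at [-1.28, 0.116, 1.442, -0, 1.584, -0.038], TCP at [0.218, -0.639, 0.253] pointing down, gripper open.
Joint ranges: [-2.83, 2.83], [-0.83, 2.19], [0.07, 2.5], [-1.14, 4.28], [0.01, 3], [-2.97, 2.97]. Speed limits (rad/s): [1.89, 1.89, 2.22, 3.14, 3.14, 3.14].

INTERFACE

Orientations are given as a rotation vector (axis times angle).
In Python, from bench import get_obs, snapshot, camera_info, job_done gives the robot as it stands.
- The arm moves only by the tool jog_arm, never from a script. Its argument "series" is a list of rows, each a list of 4 numbers: the shift along the tool's x, y, z in cm, then the turn about the tool's z in units of 10 degrees (1.0 is 10 degrees). A call has 1 to 8 rows; each row shifts and turns the commanded pose from where the row before left it, along the tool's axes as they then stand; what a row does not reach is not made up. A row lasts 1/8 s, in which the tool goes at most 62.5 mm and 10.7 degrees, less where a joint would pass 70% of its speed; a pose out of reach is approached as far as the arm can. A call with a gripper value outside its range is refused whole. "hand" is the closure, from 0 (fully open) to 1 (shut), set as the call begins (left out, the last holds). The fingers move at their own pace and stop on an object; "force" is the grip in N (left out, the last holds). Time passes only in rows, so rows that do not move let the fingers close. It gives the time, the measured TCP pose, the force and the opening at its end, in the units of the state.
- get_obs(): the state, without advancing time (a new reading comes with each control period).
- snapshot(name): name is "side" or "top"; returns the picture (420x560x3 uint8, red, green, blue); there is no depth.
- camera_info(name): a dict with "fx", "fy", "cx", "cy" (pixels), "rvec" (rotation vector, rad) and "tvec" (3), from world to camera coordinates, as OpenCV has them. Camera axes: x right, y down, z forward; pixel columns grow to the right and rows downward; lengths in m; the calibration is good to about 2 mm. A picture is of the moment at which its call begins. camera_info takes no time and is no camera call.
- job_done(): hands the job in, once; it reports no verdict.
The state is a dict: "time_s": time; "joint_positions": joint angles; "joint_vel": joint speeds; "tau": joint torques, N m; "ee_pos": TCP position; "orientation": TCP orientation; "force": force on the tool from outside, world axes, zero at the start; "torque": the same for the moment, N m; "width": opening from 0.0 (shut) to 1.0 (fully open).
Only numpy, scipy, OpenCV 4.12 (cv2) and the standard library are available. Lean on these libraries where they do the work, as an engineer would, in place of code of your own. Each camera call takes 0.05 s, during which the arm holds its last target.

TASK

Take the plug gauge from its cradle and gently slide its long, thin go end into the big well of the aluminium block until the collar bears on the block's face. Draw it out, turn the gauge end for end, and press the short, thick no-go end squarely and centrally on the mouth of the same well for about a second, with roughly 10 N, to confirm that it will not enter. Then lay the gauge back in its cradle, either way round, and let go; keep every push on the block gentle (never over 25 N) and do not disturb the glassware and the carton nearby.

Things in the scene. Friction and masses are not known exactly. Their poses are not given: they have to be found in the camera images.
- gauge_center (a point): Loose steel plug gauge, 0.21 to 0.37 kg, lying level: point on its axis at mid handle; x runs along it towards the go end, z up at the start. Handle: bar 80 mm long, 22 x 22 mm, flat sides; grip it at the middle, across its flats, from above. Both ends have a round collar 31 mm across, 6 mm thick (40 to 46 mm from this point).
- go_shoulder (a point): On the gauge's axis, 46 mm from gauge_center, at the collar face from which the go pin stands out; same axes as gauge_center. The go pin is 20 mm in diameter and 30 mm long (ends 76 mm from gauge_center), its tip chamfered 2 mm. This point is at well_mouth when the go end is fully home.
- nogo_tip (a point): Centre of the flat end face of the no-go pin, 60 mm from gauge_center on the side away from the go end; same axes as gauge_center. The no-go pin is 26 mm in diameter and 14 mm long.
- well_mouth (a point): Centre of the well's mouth, in the plane of the aluminium block's front face, 42 mm above the bench. x points level into the well along its axis, z up. The well is 21.5 mm in diameter with a 1 mm chamfer at the mouth, 50 mm deep. The dark 8 mm spots 33 mm either side of it are only marks.
- cradle_seat (a point): Where gauge_center lies (within 4 mm along x) when the gauge rests in its cradle, 42 mm above the bench. x runs along the resting gauge, z up. Grey plastic cradle, fixed, base 90 x 60 x 8 mm; saddles 8 mm thick at x = -32 and +32 mm carry the handle 31 mm above the bench, between cheeks 30 mm apart that reach 41 mm. The gauge fits either way round.
- block: The aluminium block with the well, fixed to the bench and rigid: origin at bench level under its middle, 30 mm behind the front face; same axes as well_mouth. 60 mm deep, face 100 mm wide and from 10 to 74 mm above the bench; on a steel base 130 mm wide, between steel cheeks 55 mm tall.
- reagent_center (a point): A loose glass reagent bottle with a blue cap, 72 mm across, 150 mm tall, this point 75 mm up. Leave it alone.
- beaker_center (a point): A loose small glass beaker, 60 mm across, 70 mm tall, this point 35 mm up. Leave it alone.
- carton_center (a point): A loose paper carton, 60 by 90 by 130 mm tall, this point 65 mm up. Leave it alone.
Things that resemble listed ones, but are neither listed nor needed, are in the scene too. Leave any brown or pink look-alike of the block alone.

How it is judged:
By the outcome, as a careful person would: the job done as asked, in the order asked, and still so for the second after the job is handed in, with the robot touching nothing.
It also fails if it takes over 72 s, if anything falls off the work surface, if the arm or the gripper's body presses on something with over 40 N, if the wrist force passes 120 N, or if a joint passes its speed limit or range.

## Working session

There is one attempt and no reset: what is moved stays moved. The work goes in short steps, Python scripts to look and compute and a tool call to move; the robot and the scene stay as the last step left them, time stands still between calls to the robot, and variables do not carry over. Pictures are saved under pics/ and viewed, and the job is handed in when it is done.

Besides the shell and the picture viewer there is one more tool, called as name([rows], argument=value, ...), one row to a line, values as JSON. jog_arm: Moves the arm, as the interface text tells. Its arguments: {"type":"object","properties":{"series":{"type":"array","items":{"type":"array","items":{"type":"number"}}},"hand":{"type":"number"},"force":{"type":"number"}},"required":["series"]}

```bash
mkdir -p pics; ls
python3 - <<'E'
from bench import *
import cv2
print(get_obs())
for n in("side","top"):
    im=snapshot(n); cv2.imwrite(f"pics/{n}0.png",im[:,:,::-1]); print(n,camera_info(n))
E
```

```text
pics
{'time_s': 0.0, 'joint_positions': array([-1.27982182e+00,  1.16458652e-01,  1.44225494e+00, -3.06976097e-05,
        1.58400826e+00, -3.77901593e-02]), 'joint_vel': array([-0.00081752, -0.00041882,  0.00058886,  0.00142991, -0.00070128,
        0.00052788]), 'tau': array([-3.64116662e-03, -7.31997085e+01, -6.32485628e+01, -2.45255442e-04,
        6.39590769e-03, -3.97204258e-05]), 'ee_pos': array([ 0.21788204, -0.63869131,  0.252587  ]), 'orientation': array([-3.09814164e+00, -5.13916439e-01,  2.71676021e-04]), 'force': array([ 0.04620224, -0.00806002, -0.23118528]), 'torque': array([ 0.03022578, -0.00107629, -0.03707173]), 'width': 0.9984397082833714}
side {'fx': 411.38123894621344, 'fy': 411.38123894621344, 'cx': 284.14939377595954, 'cy': 203.34207461368018, 'rvec': array([ 2.4173688 , -0.06858363,  0.04133221]), 'tvec': array([-0.56736586,  0.1185272 ,  0.95176351])}
top {'fx': 506.5123134092082, 'fy': 506.5123134092082, 'cx': 285.46028098525414, 'cy': 211.7262136748203, 'rvec': array([ 2.20206676, -2.16731992,  0.08776415]), 'tvec': array([0.02101683, 0.56120889, 1.38779529])}
```

View pics/side0.png

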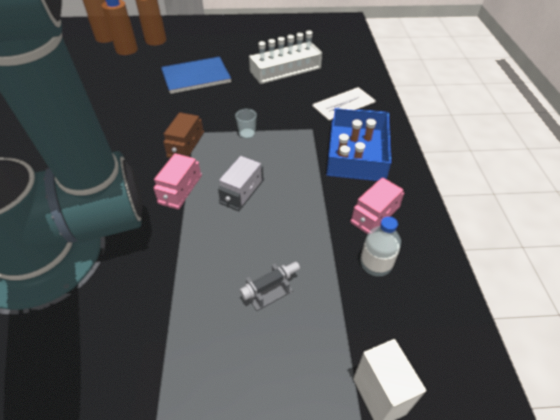

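View pics/top0.png

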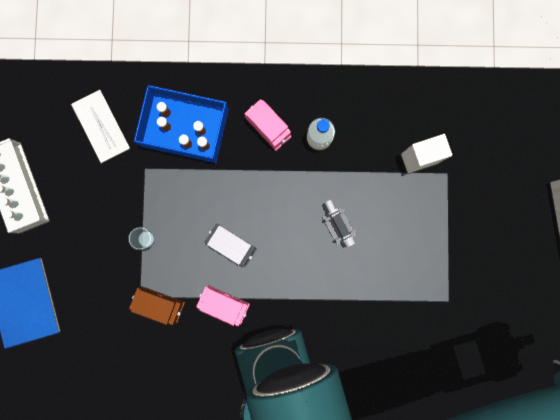

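The top view shows the gauge at about (339,224) and the grey block at about (230,245). Pink look-alikes are at (222,306) and (268,124), and a brown one at (156,306). In the side view the gauge is at (270,280) and the grey block at (241,184). I'll take close crops next.

Run:
```python
import cv2
s=cv2.imread("pics/side0.png");t=cv2.imread("pics/top0.png")
def c(im,x,y,w,h,k,n):
    cv2.imwrite(n,cv2.resize(im[y:y+h,x:x+w],None,fx=k,fy=k,interpolation=cv2.INTER_CUBIC))
c(s,230,250,80,60,10,"pics/sg.png");c(s,205,145,80,70,8,"pics/sb.png")
c(t,300,190,80,60,10,"pics/tg.png");c(t,195,215,80,60,10,"pics/tb.png")
```

```text
(no output)
```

View pics/sg.png

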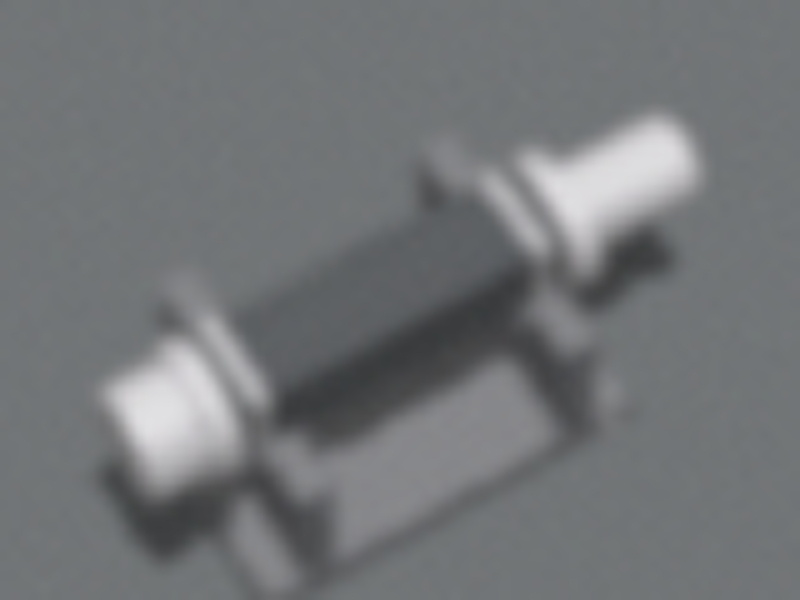

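View pics/sb.png

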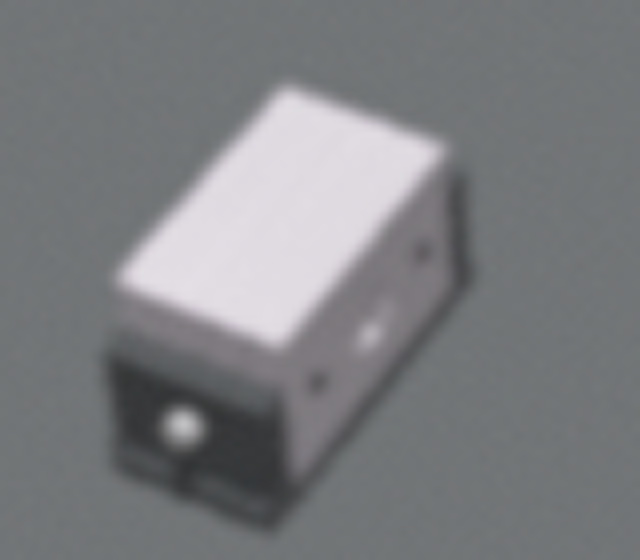

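View pics/tg.png

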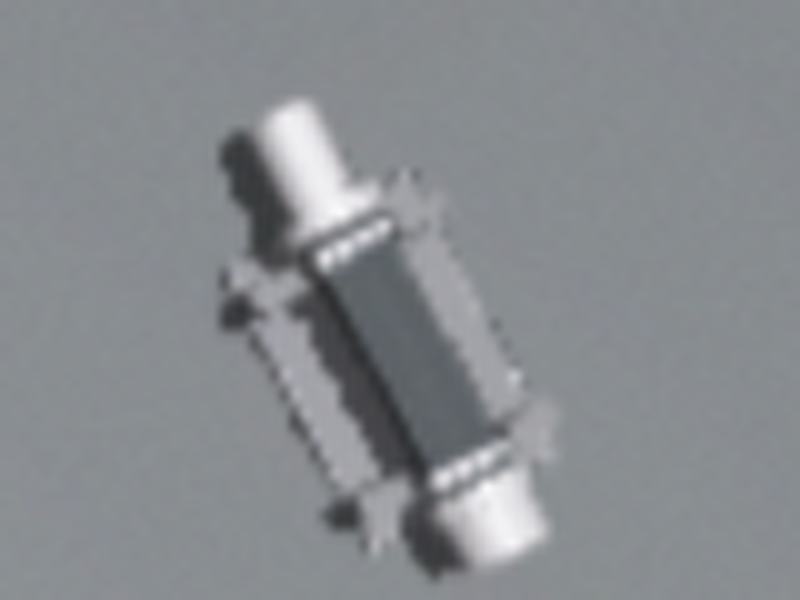

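View pics/tb.png

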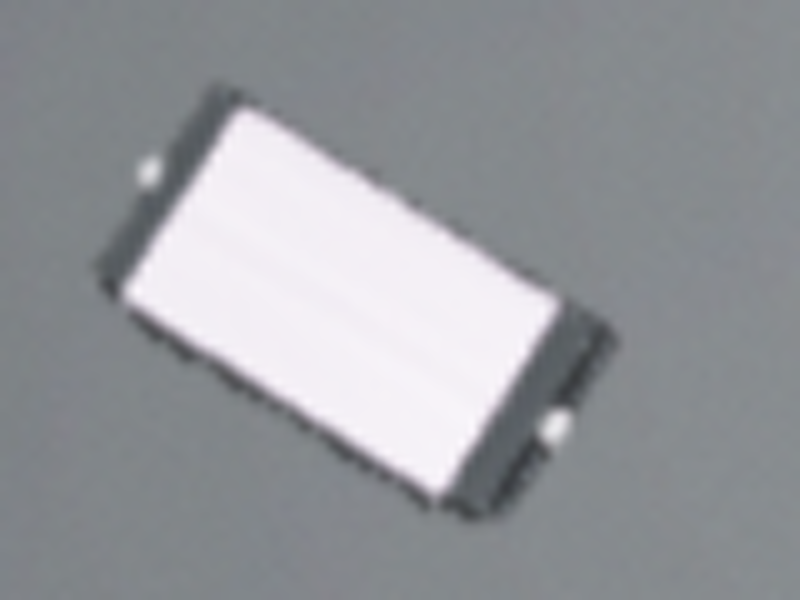

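```bash
cat > h.py <<'E'
import numpy as np,cv2
from bench import *
from scipy.optimize import least_squares
from scipy.spatial.transform import Rotation as R
CI={n:camera_info(n) for n in("side","top")}
def proj(n,P):
    c=CI[n];K=np.array([[c['fx'],0,c['cx']],[0,c['fy'],c['cy']],[0,0,1]])
    return cv2.projectPoints(np.asarray(P,float).reshape(-1,3),np.array(c['rvec']),np.array(c['tvec']),K,None)[0][:,0]
def w(pose,P):  # pose x,y,yaw(,z) ; P local mm
    P=np.asarray(P,float)/1000
    c,s=np.cos(pose[2]),np.sin(pose[2])
    z=pose[3] if len(pose)>3 else 0
    return np.c_[pose[0]+c*P[:,0]-s*P[:,1],pose[1]+s*P[:,0]+c*P[:,1],P[:,2]+z]
def uncrop(U,x,y,k): return (np.asarray(U,float)+.5)/k-.5+np.array([x,y])
def ray(n,uv,z):
    c=CI[n];Rm=R.from_rotvec(c['rvec']).as_matrix();C=-Rm.T@c['tvec']
    d=Rm.T@np.array([(uv[0]-c['cx'])/c['fx'],(uv[1]-c['cy'])/c['fy'],1]);return C+d*(z-C[2])/d[2]
def fit(obs,x0):
    f=lambda p:np.concatenate([(proj(n,w(p,L))-px).ravel() for n,L,px in obs])
    r=least_squares(f,x0);return r.x,r.fun
E
python3 - <<'E'
from h import *
np.set_printoptions(precision=4,suppress=True)
sb=uncrop([(285,85),(448,148),(283,350),(115,275),(318,382),(422,250)],205,145,8)
for q in sb: print(ray("side",q,.074))
tb=uncrop([(242,105),(562,300),(440,495),(122,292)],195,215,10)
for q in tb: print('t',ray("top",q,.074))
tg=uncrop([(292,105),(525,560)],300,190,10)
for q in tg: print('g',ray("top",q,.05))
E
```

```text
[0.4669 0.2372 0.074 ]
[0.5194 0.2046 0.074 ]
[0.4675 0.1176 0.074 ]
[0.4154 0.1523 0.074 ]
[0.4781 0.1038 0.074 ]
[0.5103 0.1585 0.074 ]
t [0.5182 0.2077 0.074 ]
t [0.4676 0.1212 0.074 ]
t [0.4155 0.1525 0.074 ]
t [0.4679 0.2383 0.074 ]
g [ 0.5925 -0.0877  0.05  ]
g [ 0.4695 -0.152   0.05  ]
```

```bash
cat >> h.py <<'E'
def circ(x,r,n=40):
    a=np.linspace(0,2*np.pi,n);return np.c_[np.full(n,x),r*np.cos(a),r*np.sin(a)]
def gauge_polys():
    h=[circ(76,8),circ(74,10),circ(46,10),circ(46,15.5),circ(40,15.5),circ(-40,15.5),circ(-46,15.5),circ(-46,13),circ(-60,13)]
    b=[np.array([(s,11,11),(s,-11,11),(s,-11,-11),(s,11,-11),(s,11,11)],float) for s in(-40,40)]
    return h+b+[np.array([(-40,y,11),(40,y,11)],float) for y in(-11,11)]
def block_polys():
    return [np.array([(-30,-50,74),(-30,50,74),(30,50,74),(30,-50,74),(-30,-50,74)],float),
      np.array([(-30,-50,10),(-30,50,10)],float),
      np.array([(-30,10.75*np.cos(a),42+10.75*np.sin(a)) for a in np.linspace(0,6.28,30)])]+[
      np.array([(-30,s*33+4*np.cos(a),42+4*np.sin(a)) for a in np.linspace(0,6.28,20)]) for s in(-1,1)]
def cradle_polys():
    o=[np.array([(-45,-30,8),(45,-30,8),(45,30,8),(-45,30,8),(-45,-30,8)],float)]
    for s in(-32,32):
        for t in(-1,1):
            o.append(np.array([(s-4,t*15,41),(s+4,t*15,41)],float))
    return o
def overlay(im,n,x,y,ww,hh,k,items,fn):
    c=cv2.resize(im[y:y+hh,x:x+ww],None,fx=k,fy=k,interpolation=cv2.INTER_CUBIC)
    for pose,polys,col in items:
        for P in polys:
            u=(proj(n,w(pose,P))-[x,y]+.5)*k-.5
            cv2.polylines(c,[np.round(u).astype(np.int32)],False,col,1)
    cv2.imwrite(fn,c)
E
cat > fit0.py <<'E'
from h import *
np.set_printoptions(precision=4,suppress=True)
sb=uncrop([(285,85),(448,148),(283,350),(115,275),(318,382),(422,250)],205,145,8)
tb=uncrop([(242,105),(562,300),(440,495),(122,292)],195,215,10)
Ls=[(30,-50,74),(-30,-50,74),(-30,50,74),(30,50,74),(-30,33,42),(-30,-33,42)]
Lt=[(-30,-50,74),(-30,50,74),(30,50,74),(30,-50,74)]
x0=[.467,.178,2.6]
for o in ([("side",Ls,sb)],[("top",Lt,tb)],[("side",Ls,sb),("top",Lt,tb)]):
    p,r=fit(o,x0);print(p,np.degrees(p[2]),r.round(2))
g=[.523,-.123,np.radians(27.6),.042]
s=cv2.imread("pics/side0.png");t=cv2.imread("pics/top0.png")
overlay(s,"side",230,250,80,60,10,[(g,gauge_polys(),(0,0,255))],"pics/o1.png")
overlay(t,"top",300,190,80,60,10,[(g,gauge_polys(),(0,0,255))],"pics/o2.png")
overlay(s,"side",205,145,80,70,8,[(p,block_polys(),(0,0,255))],"pics/o3.png")
for n in CI: print(n,-R.from_rotvec(CI[n]['rvec']).as_matrix().T@CI[n]['tvec'])
o=get_obs();print(R.from_rotvec(o['orientation']).as_matrix())
E
python3 fit0.py
```

```text
[0.4673 0.1779 2.5968] 148.78644163201898 [ 0.23  0.27 -0.22 -0.13 -0.18 -0.56  0.1   0.46 -0.08 -0.08  0.16  0.09]
[0.4673 0.1799 2.6014] 149.05031977505564 [ 0.12 -0.19 -0.16  0.11  0.01 -0.15  0.03  0.23]
[0.4673 0.179  2.598 ] 148.85161518270377 [ 0.2  -0.02 -0.25 -0.45 -0.15 -0.9   0.13  0.15 -0.07 -0.41  0.14 -0.22
  0.54 -0.2   0.19  0.21  0.3  -0.1   0.39  0.18]
side [ 0.5245 -0.5743  0.798 ]
top [0.4538 0.0352 1.4262]
[[ 0.9464  0.3229 -0.0003]
 [ 0.3229 -0.9464  0.0011]
 [ 0.     -0.0011 -1.    ]]
```

View pics/o1.png

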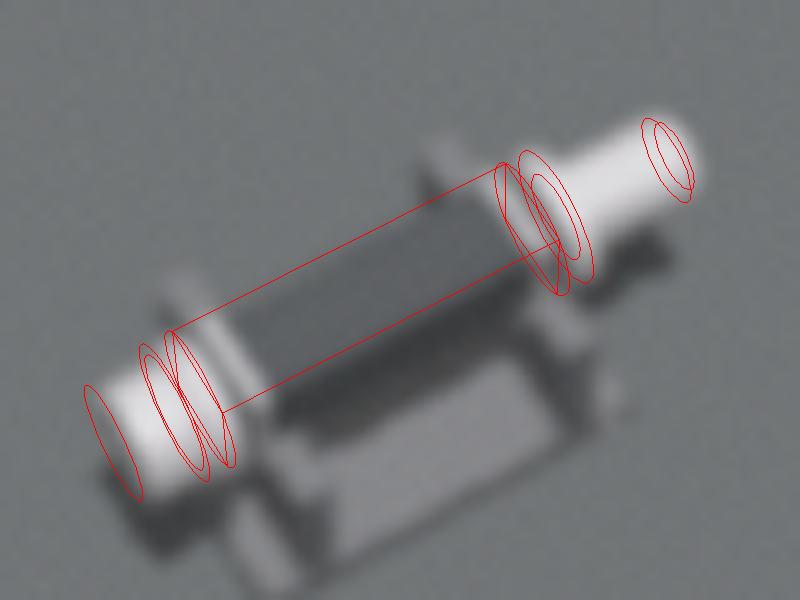

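View pics/o2.png

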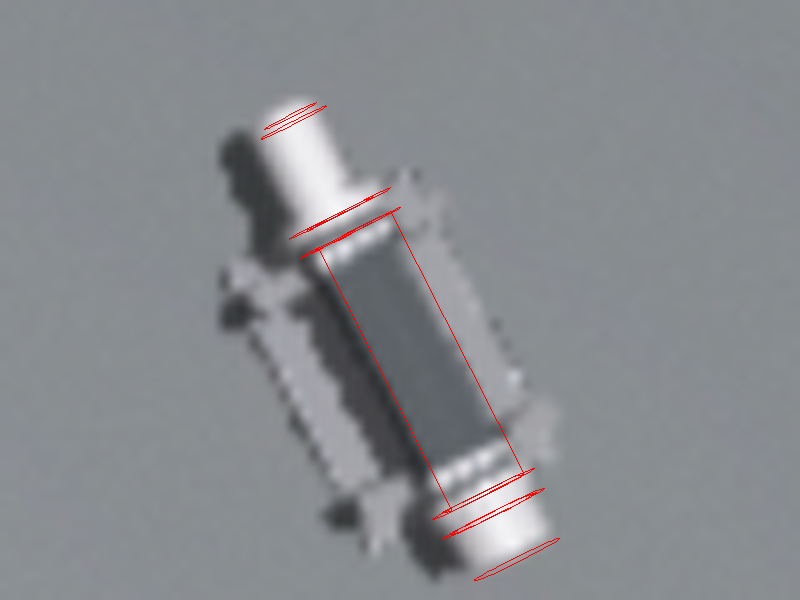

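View pics/o3.png

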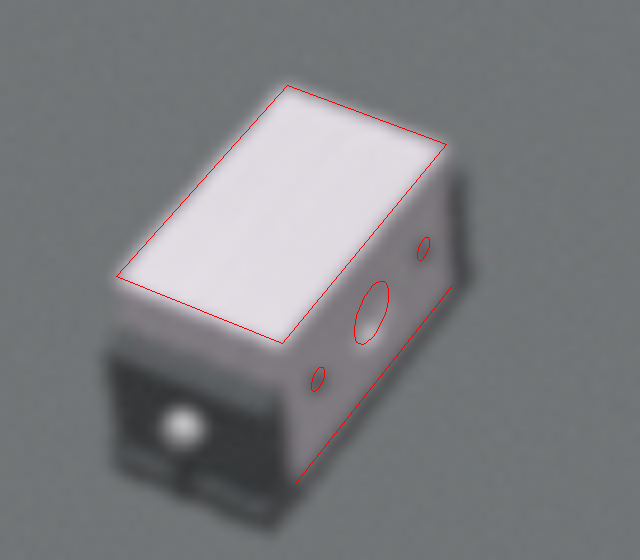

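```bash
cat >> h.py <<'E'
def plan(tx,ty,tz,yawdeg=None):
    """remaining move from measured pose: tool-frame shift (cm), turn (10deg)"""
    o=get_obs();M=R.from_rotvec(o['orientation']).as_matrix()
    d=M.T@(np.array([tx,ty,tz])-o['ee_pos'])*100
    yaw=np.degrees(np.arctan2(M[1,0],M[0,0]))
    print("t %.2f pos %s yaw %.2f tilt %s"%(o['time_s'],o['ee_pos'].round(4),yaw,M[:2,2].round(4)),"F",o['force'].round(1),"w",round(o['width'],3),"q",o['joint_positions'].round(2))
    turn=None if yawdeg is None else -((yawdeg-yaw+180)%360-180)/10
    print("shift cm",d.round(3),"turn",turn)
    return d,turn
E
python3 - <<'E'
from h import *
for n,uv,z in(("bottle",(322,128),.15),("bottlebase s",(380,262),0),("beaker",(141,236),.07),("carton",(432,148),.13)):
    print(n,ray("side" if 's' in n.split()[-1] and ' ' in n else "top",uv,z).round(3))
g=[.5254,-.1218,np.radians(27.6),.042]
s=cv2.imread("pics/side0.png");t=cv2.imread("pics/top0.png")
overlay(s,"side",230,250,80,60,10,[(g,gauge_polys(),(0,0,255)),(g[:3],cradle_polys(),(0,255,0))],"pics/o4.png")
overlay(t,"top",300,190,80,60,10,[(g,gauge_polys(),(0,0,255)),(g[:3],cradle_polys(),(0,255,0))],"pics/o5.png")
plan(.5254,-.1218,.16,27.6)
E
```

```text
bottle [ 0.767 -0.06   0.15 ]
bottlebase s [ 0.786 -0.063  0.   ]
beaker [0.486 0.415 0.07 ]
carton [ 0.724 -0.347  0.13 ]
t 0.10 pos [ 0.2179 -0.6387  0.2526] yaw 18.84 tilt [-0.0003  0.0011] F [-0.1 -0.6 -0.5] w 0.998 q [-1.28  0.12  1.44 -0.    1.58 -0.04]
shift cm [ 45.793 -38.978   9.307] turn -0.8759905232409381
```

View pics/o4.png

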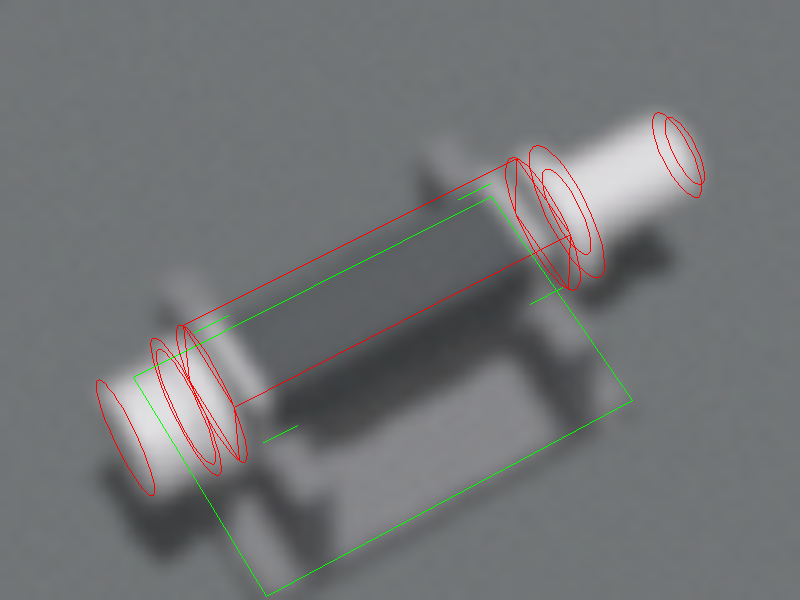

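View pics/o5.png

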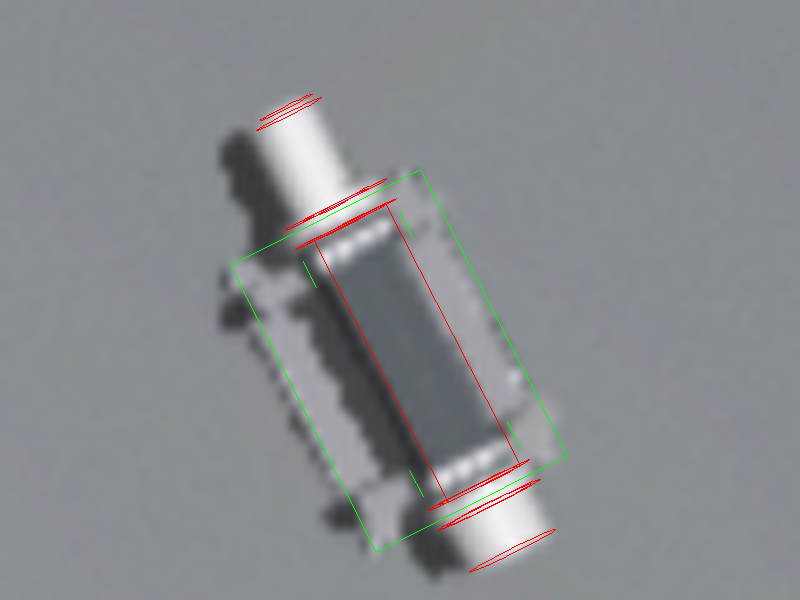

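The crop confirms the choices. The grey block at top (230,245) has the well and marks on its upper-right face; the pink and brown blocks are rejected. The gauge has its thin go end at top (329,200) and thick end at (351,245). I'm moving above the gauge.

jog_arm([
  [3.8, -3.25, 0, 0],
  [3.8, -3.25, 0, 0],
  [3.8, -3.25, 0.5, 0],
  [3.8, -3.25, 0.5, 0],
  [3.8, -3.25, 1, 0],
  [3.8, -3.25, 1, 0],
  [3.8, -3.25, 1, 0],
  [3.8, -3.25, 1, 0],
], hand=0)

```text
time_s: 1.1
ee_pos: [0.4222, -0.2931, 0.2028]
orientation: [-3.099, -0.514, 0.0]
force: [1.2, -0.9, 0.5]
width: 0.998
```

jog_arm([
  [3.8, -3.25, 1, 0],
  [3.8, -3.25, 1, 0],
  [3.8, -3.25, 1, 0],
  [3.9, -3.2, 1, -0.88],
  [0, 0, 0, 0],
  [0, 0, 0, 0],
])

```text
time_s: 1.85
ee_pos: [0.5245, -0.1227, 0.1631]
orientation: [-3.051, -0.75, 0.001]
force: [-0.0, -1.5, -0.0]
width: 1.002
```

Run:
```python
from h import *
plan(.5255,-.1228,.045,27.6)
```

```text
t 1.85 pos [ 0.5245 -0.1227  0.1631] yaw 27.61 tilt [-0.0006 -0.0001] F [-0.  -1.5 -0. ] w 1.002 q [-0.28 -0.14  1.85 -0.    1.44  0.81]
shift cm [ 0.092  0.054 11.814] turn 0.0012245608354561454
```

jog_arm([
  [0.09, 0.05, 2, 0],
  [0, 0, 3, 0],
  [0, 0, 3, 0],
  [0, 0, 2, 0],
  [0, 0, 1.8, 0],
  [0, 0, 0, 0],
])

```text
time_s: 2.6
ee_pos: [0.5252, -0.1227, 0.0441]
orientation: [-3.05, -0.75, 0.002]
force: [0.9, -0.9, 0.9]
width: 0.998
```

Run:
```python
from h import *
plan(.5255,-.1228,.045,27.6)
for n in("side","top"):
    im=snapshot(n)[:,:,::-1]; cv2.imwrite(f"pics/{n}1.png",im)
a=cv2.imread("pics/side1.png")[235:325,215:325];b=cv2.imread("pics/top1.png")[175:265,285:395]
cv2.imwrite("pics/j1.png",np.hstack([cv2.resize(x,(400,327),interpolation=2) for x in(a,b)]))
```

```text
t 2.60 pos [ 0.5252 -0.1227  0.0441] yaw 27.62 tilt [-0.0017  0.0005] F [ 0.9 -0.9  0.9] w 0.998 q [-0.28 -0.04  1.95  0.    1.23  0.81]
shift cm [ 0.026  0.021 -0.089] turn 0.001559820689263347
```

View pics/j1.png

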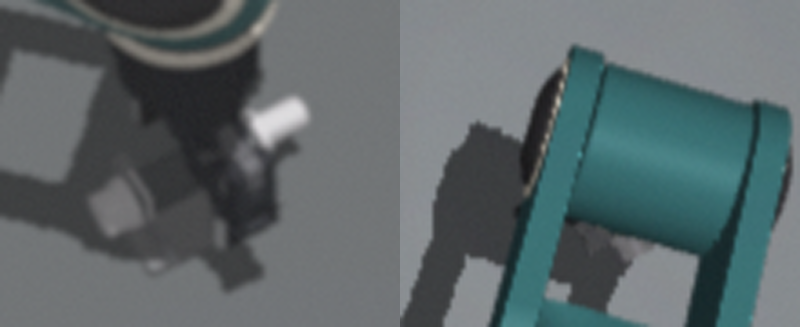

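Run:
```python
from h import *
g=[.5252,-.1227,np.radians(27.6),.0]
im=cv2.imread("pics/side1.png")
P=[np.array([(s,y,z) for s,y,z in [(-11,-50,30),(11,-50,30),(11,-50,60),(-11,-50,60),(-11,-50,30)]],float)]
overlay(im,"side",225,245,100,75,8,[(g,P,(0,0,255)),(g[:3]+[.042],gauge_polys(),(0,255,0))],"pics/o6.png")
```

```text
(no output)
```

View pics/o6.png

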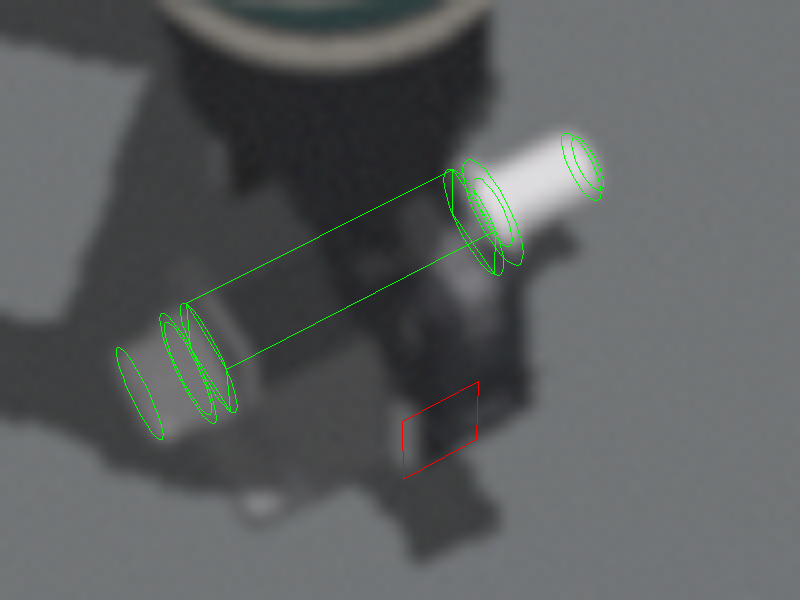

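jog_arm([
  [0, 0, 0, 0],
  [0, 0, 0, 0],
  [0, 0, 0, 0],
  [0, 0, 0, 0],
  [0, 0, 0, 0],
  [0, 0, 0, 0],
], hand=1, force=70)

```text
time_s: 3.45
ee_pos: [0.5259, -0.1227, 0.0457]
orientation: [3.05, 0.75, 0.001]
force: [-0.8, 0.9, 6.3]
width: 0.245
```

Run:
```python
from h import *
plan(.5255,-.1228,.045,27.6)
```

```text
t 3.45 pos [ 0.5259 -0.1227  0.0457] yaw 27.64 tilt [ 0.0005 -0.0001] F [-0.8  0.9  6.3] w 0.245 q [-0.28 -0.04  1.95  0.    1.23  0.81]
shift cm [-0.043 -0.012  0.068] turn 0.004001577771123266
```

jog_arm([
  [0, 0, -0.5, 0],
  [0, 0, -1.5, 0],
  [0, 0, -3, 0],
  [0, 0, -3, 0],
  [0, 0, -2, 0],
  [0, 0, 0, 0],
  [0, 0, 0, 0],
])

```text
time_s: 4.32
ee_pos: [0.5253, -0.1226, 0.1442]
orientation: [-3.05, -0.75, 0.002]
force: [-0.1, 0.4, -2.1]
width: 0.244
```

Run:
```python
from h import *
plan(.5752,.1139,.145,148.85)
im=snapshot("side")[:,:,::-1]; cv2.imwrite("pics/side2.png",im)
o=get_obs();p=o['ee_pos']
overlay(np.ascontiguousarray(im),"side",225,200,100,75,8,[([p[0],p[1],np.radians(27.6),p[2]-.003],gauge_polys(),(0,255,0))],"pics/o7.png")
```

```text
t 4.33 pos [ 0.5253 -0.1226  0.1442] yaw 27.64 tilt [-0.0012  0.0004] F [-0.1  0.4 -2.1] w 0.244 q [-0.28 -0.13  1.86  0.    1.41  0.81]
shift cm [ 15.387 -18.635  -0.075] turn -12.121206096185404
```

View pics/o7.png

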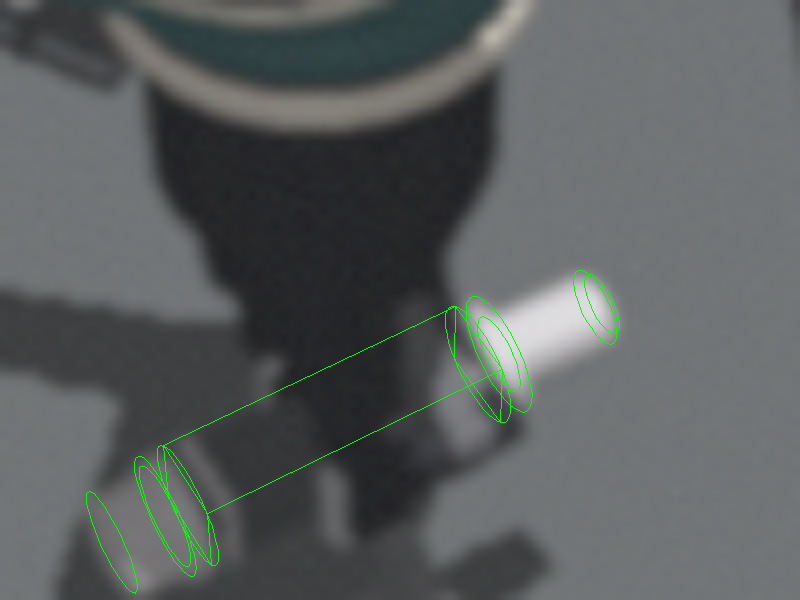

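jog_arm([
  [1.5, -1.9, 0, 0],
  [3, -3.7, 0, 0],
  [3, -3.7, 0, 0],
  [3, -3.7, 0, 0],
  [3, -3.7, 0, 0],
  [1.9, -1.9, 0, 0],
  [0, 0, 0, -1],
  [0, 0, 0, -1],
])

```text
time_s: 5.38
ee_pos: [0.5755, 0.114, 0.1438]
orientation: [-2.869, -1.278, 0.003]
force: [-0.2, -1.2, -2.5]
width: 0.25
```

jog_arm([
  [0, 0, 0, -1],
  [0, 0, 0, -1],
  [0, 0, 0, -1],
  [0, 0, 0, -1],
  [0, 0, 0, -1],
  [0, 0, 0, -1],
  [0, 0, 0, -1],
  [0, 0, 0, -1],
])

```text
time_s: 6.38
ee_pos: [0.5755, 0.1135, 0.1439]
orientation: [-1.377, -2.822, 0.002]
force: [-0.7, 0.1, -1.4]
width: 0.244
```

jog_arm([
  [0, 0, 0, -1],
  [0, 0, 0, -1.1],
  [0, 0, 0, 0],
  [0, 0, 0, 0],
])

```text
time_s: 6.88
ee_pos: [0.5757, 0.1135, 0.1446]
orientation: [-0.862, -3.02, 0.001]
force: [-0.7, -0.4, -1.8]
width: 0.245
```

Run:
```python
from h import *
plan(.5752,.1139,.045,148.85)
```

```text
t 6.88 pos [0.5757 0.1135 0.1446] yaw 148.13 tilt [-0.0009 -0.0002] F [-0.7 -0.4 -1.8] w 0.245 q [ 0.15 -0.02  1.76 -0.    1.4  -0.86]
shift cm [0.054 0.013 9.965] turn -0.07211420561852436
```

jog_arm([
  [0.05, 0, 2, -0.07],
  [0, 0, 3, 0],
  [0, 0, 3, 0],
  [0, 0, 1.5, 0],
  [0, 0, 0.5, 0],
  [0, 0, 0, 0],
  [0, 0, 0, 0],
])

```text
time_s: 7.75
ee_pos: [0.576, 0.1139, 0.0463]
orientation: [0.837, 3.027, 0.001]
force: [1.3, -0.4, -1.4]
width: 0.248
```

Run:
```python
from h import *
plan(.5752,.1139,.0446,148.85)
p=get_obs()['ee_pos'];yaw=np.radians(148.85)
for n,b in(("side",(205,145,100,75)),("top",(190,200,100,75))):
    im=np.ascontiguousarray(snapshot(n)[:,:,::-1]); cv2.imwrite(f"pics/{n}3.png",im)
    overlay(im,n,*b,8,[([p[0],p[1],yaw,.042],gauge_polys(),(0,255,0)),([.4673,.179,2.598],block_polys(),(0,0,255))],f"pics/o8{n}.png")
    overlay(im,n,*b,8,[],f"pics/c8{n}.png")
```

```text
t 7.75 pos [0.576  0.1139 0.0463] yaw 149.08 tilt [0.0015 0.0002] F [ 1.3 -0.4 -1.4] w 0.248 q [ 0.15  0.06  1.85 -0.    1.23 -0.88]
shift cm [ 0.066 -0.042  0.175] turn 0.02284267372563704
```

View pics/o8side.png

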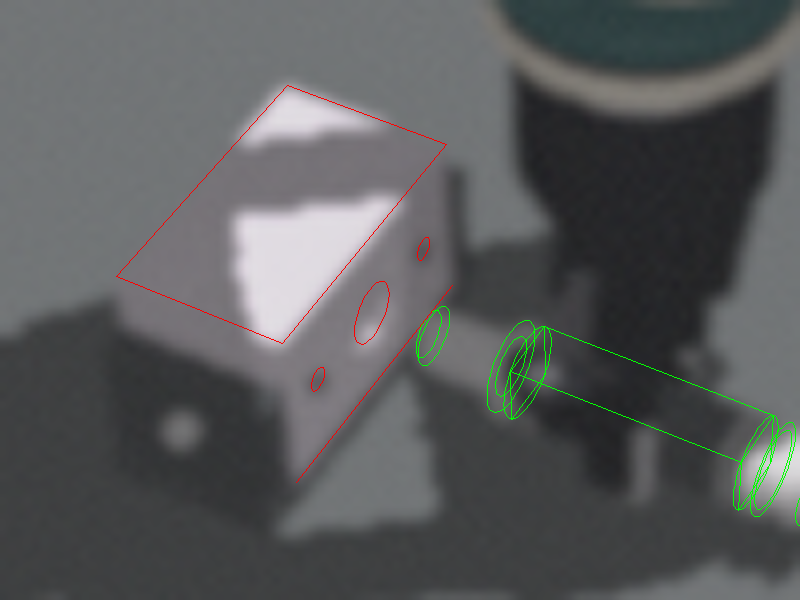

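View pics/o8top.png

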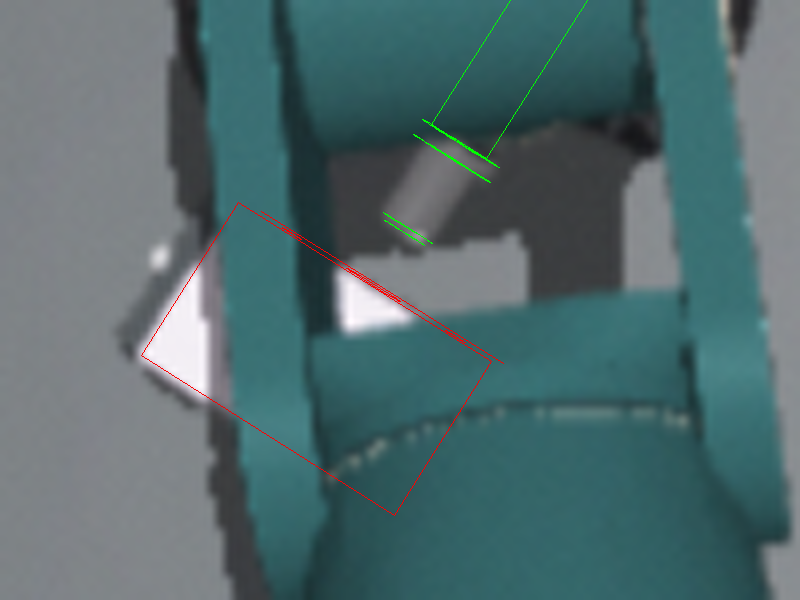

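View pics/c8side.png

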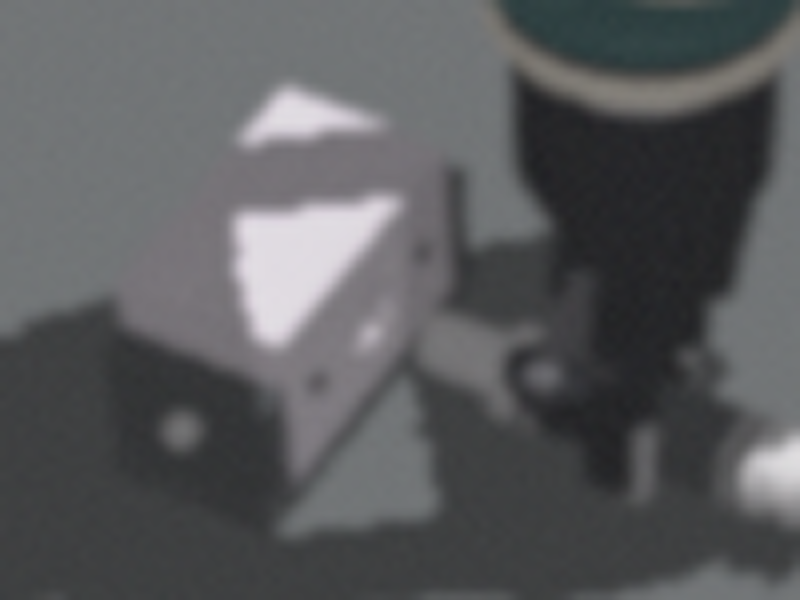

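Run:
```python
from h import *
im=cv2.imread("pics/top3.png")
p=[.5757,.1139]
cv2.imwrite("pics/b.png",im)
overlay(im,"top",232,212,40,30,20,[([.5757,.1139,np.radians(149),.042],gauge_polys()[:4],(0,255,0)),([.4673,.1799,np.radians(149.05)],block_polys(),(0,0,255))],"pics/o9.png")
im=cv2.imread("pics/side3.png")
overlay(im,"side",245,170,60,45,13,[([.5757,.1139,np.radians(149),.042],gauge_polys()[:4],(0,255,0)),([.4673,.1779,np.radians(148.8)],block_polys(),(0,0,255))],"pics/o10.png")
```

```text
(no output)
```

View pics/o9.png

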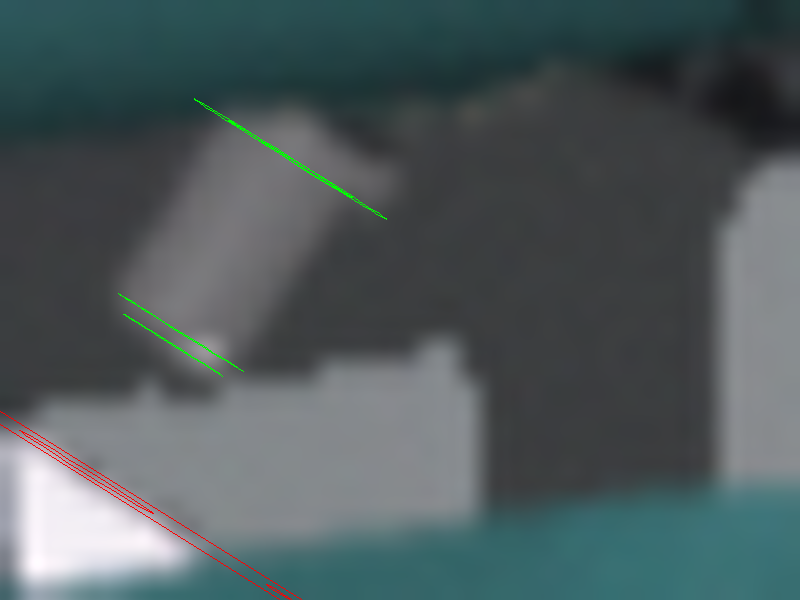

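View pics/o10.png

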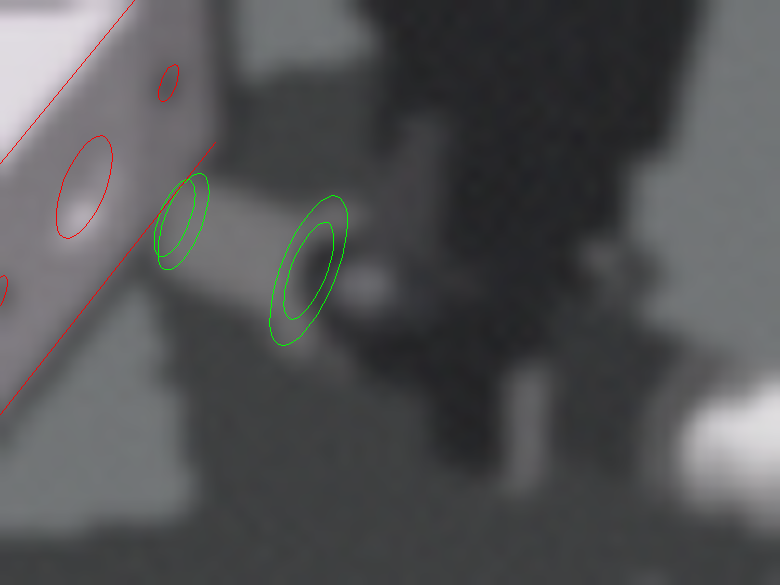

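jog_arm([
  [0.8, 0, 0, 0],
  [0.6, 0, 0, 0],
  [0.3, 0, 0, 0],
  [0, 0, 0, 0],
])

```text
time_s: 8.35
ee_pos: [0.5607, 0.1227, 0.0454]
orientation: [0.837, 3.028, 0.0]
force: [-0.0, -0.2, -2.3]
width: 0.24
```

Run:
```python
from h import *
plan(.4930-.046*-.857,.1643-.046*.515,.0446,149)
im=np.ascontiguousarray(snapshot("side")[:,:,::-1]); cv2.imwrite("pics/side4.png",im)
overlay(im,"side",225,160,60,45,13,[],"pics/c11.png")
im=np.ascontiguousarray(snapshot("top")[:,:,::-1]); cv2.imwrite("pics/top4.png",im)
overlay(im,"top",215,210,60,45,13,[],"pics/c12.png")
plan(.4930-.046*-.857,.1643-.046*.515,.0446,149)
```

```text
t 8.35 pos [0.5607 0.1227 0.0454] yaw 149.10 tilt [0.0002 0.    ] F [-0.  -0.2 -2.3] w 0.24 q [ 0.17  0.03  1.88  0.    1.23 -0.86]
shift cm [3.344 0.081 0.081] turn 0.009931774059927534
t 8.45 pos [0.5609 0.1225 0.0454] yaw 149.09 tilt [ 0.0002 -0.    ] F [-0.4 -0.8 -1.6] w 0.248 q [ 0.17  0.03  1.88 -0.    1.23 -0.86]
shift cm [3.373 0.085 0.076] turn 0.008695569437227846
```

View pics/c11.png

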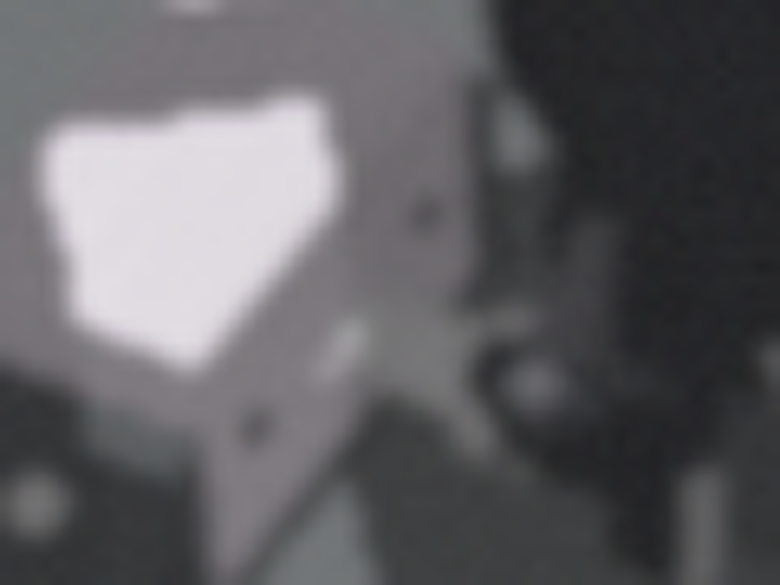

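View pics/c12.png

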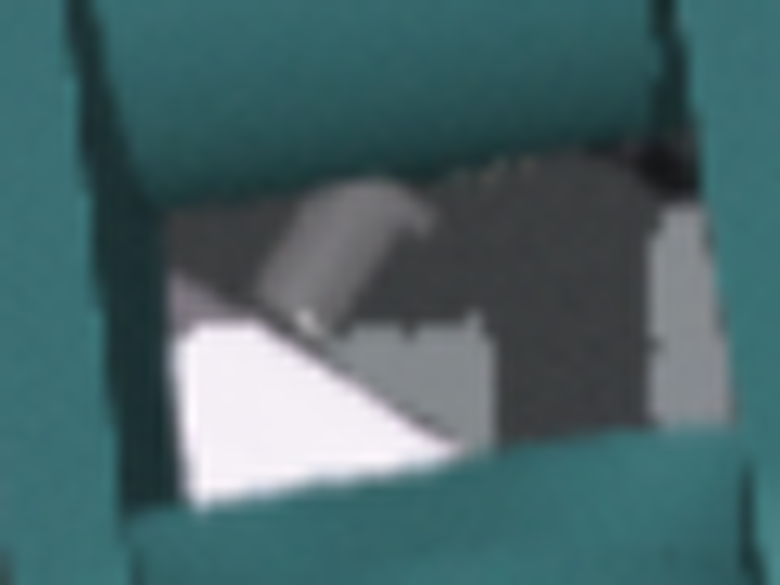

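Run:
```python
from h import *
im=cv2.imread("pics/side4.png")
overlay(im,"side",225,160,60,45,13,[([.5607,.1226-.0018,np.radians(149),.042],gauge_polys()[:5],(0,255,0)),([.4673,.1779,np.radians(148.8)],block_polys(),(0,0,255))],"pics/o11.png")
im=cv2.imread("pics/top4.png")
overlay(im,"top",215,210,60,45,13,[([.5607,.1226,np.radians(149),.042],gauge_polys()[:5],(0,255,0)),([.4673,.1799,np.radians(149)],block_polys(),(0,0,255))],"pics/o12.png")
```

```text
(no output)
```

View pics/o11.png

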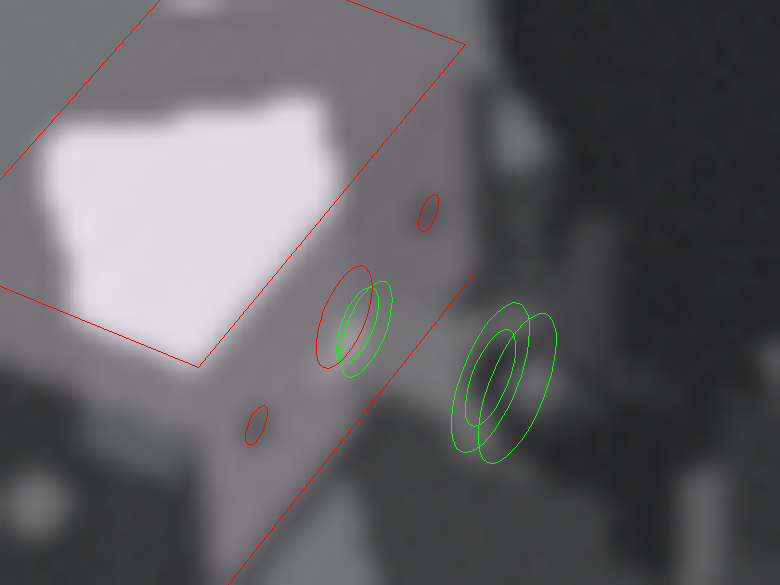

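View pics/o12.png

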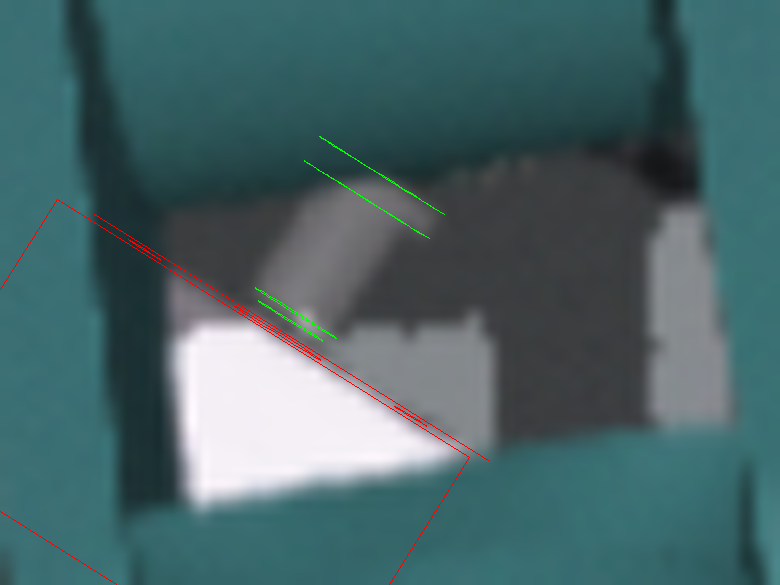

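Run:
```python
from h import *
for n,b,f in(("side4",(235,165,48,36),"e1"),("side3",(245,170,48,36),"e2"),("top4",(225,215,40,30),"e3")):
    x,y,ww,hh=b;im=cv2.imread(f"pics/{n}.png")[y:y+hh,x:x+ww].astype(float)
    im=np.clip((im-40)*2.2,0,255).astype(np.uint8)
    cv2.imwrite(f"pics/{f}.png",cv2.resize(im,(640,480),interpolation=cv2.INTER_CUBIC))
a=[cv2.imread(f"pics/{f}.png") for f in("e1","e2")]
cv2.imwrite("pics/e12.png",cv2.resize(np.hstack(a),(800,300)))
```

```text
(no output)
```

View pics/e1.png

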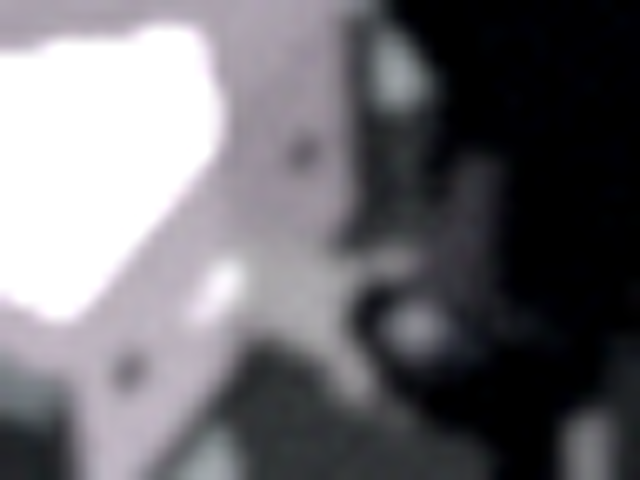

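View pics/e2.png

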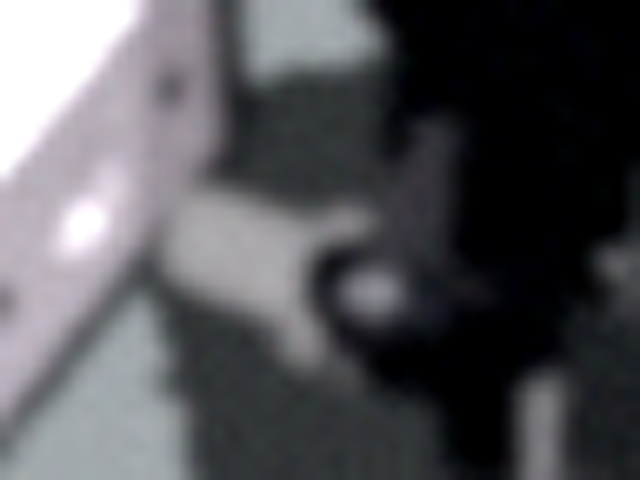

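View pics/e3.png

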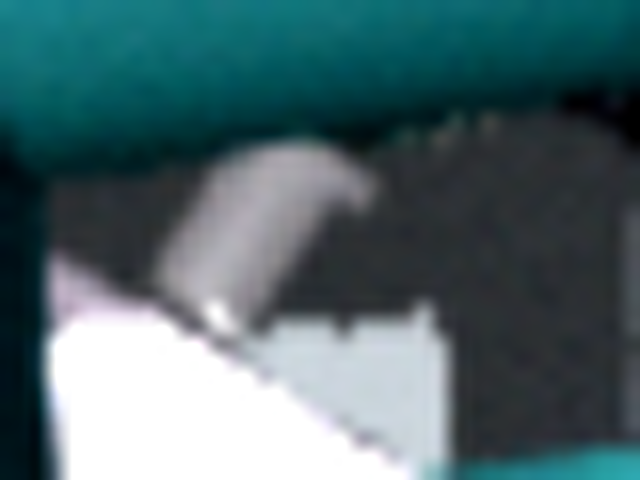

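Run:
```python
from h import *
def vals(n,g,x,y,k,yaw=149):
    pin=(proj(n,w([g[0],g[1],np.radians(yaw),g[2]],np.vstack([circ(76,8),circ(74,10),circ(46,10)])))-[x,y]+.5)*k
    col=(proj(n,w([g[0],g[1],np.radians(yaw),g[2]],np.vstack([circ(46,15.5),circ(40,15.5)])))-[x,y]+.5)*k
    return dict(pin_minc=pin[:,0].min(),pin_minr=pin[:,1].min(),pin_maxr_left=pin[:80,1].max(),col_max=col[col[:,1].argmax()],col_min=col[col[:,1].argmin()],pinmaxr=pin[:80][pin[:80,1].argmax()],col_maxc=col[col[:,0].argmax()])
for nm,g in(("base",(.5757,.1139,.042)),("x+2",(.5777,.1139,.042)),("y-2",(.5757,.1119,.042)),("z-2",(.5757,.1139,.040))):
    print(nm,{k:np.round(v,0) for k,v in vals("side",g,245,170,13.33).items()})
for nm,g in(("base4",(.5607,.1226,.042)),):
    print(nm,{k:np.round(v,0) for k,v in vals("side",g,235,165,13.33).items()})
    print('top',{k:np.round(v,0) for k,v in vals("top",g,225,215,16).items()})
```

```text
base {'pin_minc': np.float64(158.0), 'pin_minr': np.float64(178.0), 'pin_maxr_left': np.float64(277.0), 'col_max': array([318., 366.]), 'col_min': array([341., 201.]), 'pinmaxr': array([172., 277.]), 'col_maxc': array([384., 241.])}
x+2 {'pin_minc': np.float64(169.0), 'pin_minr': np.float64(178.0), 'pin_maxr_left': np.float64(276.0), 'col_max': array([329., 365.]), 'col_min': array([352., 200.]), 'pinmaxr': array([182., 276.]), 'col_maxc': array([394., 241.])}
y-2 {'pin_minc': np.float64(158.0), 'pin_minr': np.float64(185.0), 'pin_maxr_left': np.float64(284.0), 'col_max': array([319., 373.]), 'col_min': array([341., 208.]), 'pinmaxr': array([172., 284.]), 'col_maxc': array([384., 249.])}
z-2 {'pin_minc': np.float64(159.0), 'pin_minr': np.float64(185.0), 'pin_maxr_left': np.float64(284.0), 'col_max': array([318., 373.]), 'col_min': array([341., 208.]), 'pinmaxr': array([172., 284.]), 'col_maxc': array([384., 248.])}
base4 {'pin_minc': np.float64(212.0), 'pin_minr': np.float64(215.0), 'pin_maxr_left': np.float64(313.0), 'col_max': array([371., 401.]), 'col_min': array([393., 237.]), 'pinmaxr': array([226., 313.]), 'col_maxc': array([437., 278.])}
top {'pin_minc': np.float64(154.0), 'pin_minr': np.float64(135.0), 'pin_maxr_left': np.float64(340.0), 'col_max': array([368., 214.]), 'col_min': array([233.,  88.]), 'pinmaxr': array([237., 340.]), 'col_maxc': array([387., 184.])}
```

jog_arm([
  [0.2, 0.04, 0, 0],
  [0.2, 0, 0, 0],
  [0.15, 0, 0, 0],
  [0, 0, 0, 0],
])

```text
time_s: 8.95
ee_pos: [0.5563, 0.1258, 0.0453]
orientation: [-0.837, -3.028, -0.0]
force: [1.2, -0.0, -2.0]
width: 0.248
```

jog_arm([
  [0.15, 0, 0, 0],
  [0.15, 0, 0, 0],
  [0, 0, 0, 0],
])

```text
time_s: 9.32
ee_pos: [0.5537, 0.1273, 0.0453]
orientation: [-0.837, -3.028, 0.0]
force: [1.0, -0.4, -2.0]
width: 0.243
```

jog_arm([
  [0.2, 0, 0, 0],
  [0.2, 0, 0, 0],
  [0.2, 0, 0, 0],
  [0, 0, 0, 0],
])

```text
time_s: 9.82
ee_pos: [0.5485, 0.1304, 0.0453]
orientation: [-0.837, -3.028, 0.0]
force: [-0.2, 0.2, -2.9]
width: 0.245
```

Run:
```python
from h import *
plan(.4930-.046*-.857,.1643-.046*.515,.0446,149)
for n,b in(("side",(235,165,48,36)),("top",(225,215,40,30))):
    x,y,ww,hh=b;im=snapshot(n)[:,:,::-1][y:y+hh,x:x+ww].astype(float)
    im=np.clip((im-40)*2.2,0,255).astype(np.uint8)
    cv2.imwrite(f"pics/f_{n}.png",cv2.resize(im,(400,300),interpolation=cv2.INTER_CUBIC))
cv2.imwrite("pics/f1.png",np.hstack([cv2.imread(f"pics/f_{n}.png") for n in("side","top")]))
```

```text
t 9.82 pos [0.5485 0.1304 0.0453] yaw 149.09 tilt [-0.0001 -0.    ] F [-0.2  0.2 -2.9] w 0.245 q [ 0.19  0.01  1.9   0.    1.23 -0.84]
shift cm [1.903 0.049 0.07 ] turn 0.00890377020036226
```

View pics/f1.png

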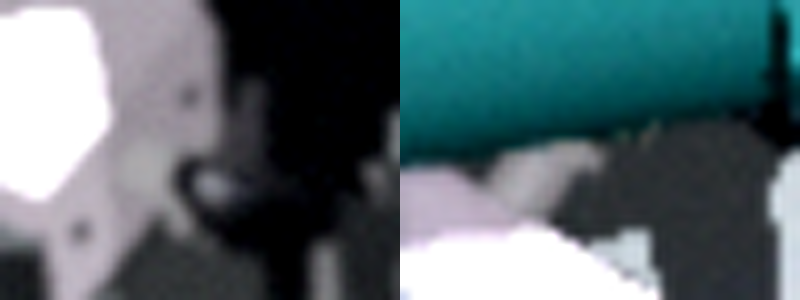

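The pin is about 11 mm into the well with no contact force. Continuing.

jog_arm([
  [0.3, 0, 0, 0],
  [0.3, 0, 0, 0],
  [0.3, 0, 0, 0],
  [0.3, 0, 0, 0],
  [0.2, 0, 0, 0],
  [0, 0, 0, 0],
])

```text
time_s: 10.68
ee_pos: [0.5365, 0.1376, 0.0453]
orientation: [0.837, 3.028, 0.0]
force: [0.3, -0.1, -2.6]
width: 0.246
```

jog_arm([
  [0.15, 0, 0, 0],
  [0.1, 0, 0, 0],
  [0, 0, 0, 0],
])

```text
time_s: 11.05
ee_pos: [0.5344, 0.1388, 0.0453]
orientation: [-0.837, -3.028, 0.0]
force: [-0.4, 0.9, -2.8]
width: 0.245
```

jog_arm([
  [0.1, 0, 0, 0],
  [0, 0, 0, 0],
])

```text
time_s: 11.3
ee_pos: [0.5336, 0.1393, 0.0453]
orientation: [-0.837, -3.028, -0.0]
force: [-0.5, 0.8, -1.5]
width: 0.243
```

jog_arm([
  [0.08, 0, 0, 0],
  [0, 0, 0, 0],
])

```text
time_s: 11.55
ee_pos: [0.5329, 0.1398, 0.0453]
orientation: [-0.837, -3.028, -0.0]
force: [0.3, -0.0, -1.7]
width: 0.246
```

jog_arm([
  [0.06, 0, 0, 0],
  [0, 0, 0, 0],
])

```text
time_s: 11.8
ee_pos: [0.5324, 0.1401, 0.0453]
orientation: [-0.837, -3.028, 0.0]
force: [-0.1, -0.8, -2.0]
width: 0.246
```

jog_arm([
  [0.05, 0, 0, 0],
  [0, 0, 0, 0],
])

```text
time_s: 12.05
ee_pos: [0.5321, 0.1403, 0.0453]
orientation: [0.837, 3.028, -0.0]
force: [0.9, -0.8, -2.1]
width: 0.247
```

jog_arm([
  [0.05, 0, 0, 0],
  [0, 0, 0, 0],
])

```text
time_s: 12.3
ee_pos: [0.532, 0.1402, 0.0454]
orientation: [0.837, 3.027, -0.0]
force: [5.1, -3.7, -3.3]
width: 0.245
```

jog_arm([
  [0.05, 0, 0, 0],
  [0, 0, 0, 0],
])

```text
time_s: 12.55
ee_pos: [0.532, 0.1403, 0.0455]
orientation: [0.837, 3.026, -0.001]
force: [9.3, -5.2, -5.6]
width: 0.242
```

jog_arm([
  [0.05, 0, 0, 0],
  [0, 0, 0, 0],
])

```text
time_s: 12.8
ee_pos: [0.5319, 0.1403, 0.0456]
orientation: [0.837, 3.024, -0.001]
force: [13.1, -8.6, -7.9]
width: 0.244
```

The collar is home. Contact force is about 15 N, and the centre stopped 45.5 mm from the estimated mouth against 46 mm expected. Drawing it out.

jog_arm([
  [-0.15, 0, 0, 0],
  [-0.3, 0, 0, 0],
  [-0.5, 0, 0, 0],
  [-0.5, 0, 0, 0],
  [-0.5, 0, 0, 0],
  [-0.5, 0, 0, 0],
  [-0.5, 0, 0, 0],
  [-0.5, 0, 0, 0],
])

```text
time_s: 13.8
ee_pos: [0.5606, 0.1232, 0.0453]
orientation: [-0.837, -3.028, 0.0]
force: [-0.5, -0.2, -2.0]
width: 0.244
```

jog_arm([
  [-1, 0, 0, 0],
  [-1.5, 0, 0, 0],
  [0, 0, -1.5, 0],
  [0, 0, -3, 0],
  [0, 0, -2.5, 1],
  [0, 0, 0, 1],
  [0, 0, 0, 1],
  [0, 0, 0, 1],
])

```text
time_s: 14.8
ee_pos: [0.5819, 0.1106, 0.1164]
orientation: [1.83, 2.553, 0.001]
force: [0.6, 0.0, -2.0]
width: 0.246
```

jog_arm([
  [0, 0, 0, 1],
  [0, 0, 0, 1],
  [0, 0, 0, 1],
  [0, 0, 0, 1],
  [0, 0, 0, 1],
  [0, 0, 0, 1],
  [0, 0, 0, 1],
  [0, 0, 0, 1],
])

```text
time_s: 15.8
ee_pos: [0.5819, 0.1106, 0.1164]
orientation: [-3.043, -0.78, -0.001]
force: [0.7, 0.5, -2.9]
width: 0.244
```

jog_arm([
  [0, 0, 0, 1],
  [0, 0, 0, 1],
  [0, 0, 0, 1],
  [0, 0, 0, 1],
  [0, 0, 0, 1],
  [0, 0, 0, 1],
  [0, 0, 0, 0],
  [0, 0, 0, 0],
])

```text
time_s: 16.8
ee_pos: [0.5818, 0.1105, 0.1158]
orientation: [-3.029, 0.831, -0.001]
force: [0.1, 0.3, -2.7]
width: 0.243
```

Run:
```python
from h import *
m=np.array([.4926,.1640]);d=np.array([-.857,.515])
p=m-.075*d
plan(p[0],p[1],.0453,149.09-180)
```

```text
t 16.80 pos [0.5818 0.1105 0.1158] yaw -30.68 tilt [0.0004 0.0001] F [ 0.1  0.3 -2.7] w 0.243 q [0.14 0.01 1.78 0.   1.35 2.25]
shift cm [-2.904e+00 -1.000e-03  7.051e+00] turn 0.022514259603948972
```

jog_arm([
  [0, 0, 2, 0.02],
  [0, 0, 3, 0],
  [0, 0, 2, 0],
  [-1.5, 0, 0, 0],
  [-1.4, 0, 0, 0],
  [0, 0, 0, 0],
])

```text
time_s: 17.55
ee_pos: [0.5565, 0.1263, 0.0464]
orientation: [-3.026, 0.841, -0.002]
force: [-0.4, 0.2, -1.5]
width: 0.245
```

Run:
```python
from h import *
m=np.array([.4926,.1640]);d=np.array([-.857,.515])
p=m-.060*d
plan(p[0],p[1],.0453,149.09-180)
o=get_obs()['ee_pos'];yaw=np.radians(149-180)
for n,b in(("side",(230,160,64,48)),("top",(215,205,64,48))):
    im=np.ascontiguousarray(snapshot(n)[:,:,::-1]);cv2.imwrite(f"pics/{n}5.png",im)
    im=np.clip((im.astype(float)-40)*2.2,0,255).astype(np.uint8)
    overlay(im,n,*b,12,[],f"pics/g_{n}.png")
    overlay(im,n,*b,12,[([o[0],o[1]-(.0018 if n=="side" else 0),yaw,.042],gauge_polys(),(0,255,0)),([.4673,.1779 if n=="side" else .1799,np.radians(149)],block_polys(),(0,0,255))],f"pics/go_{n}.png")
cv2.imwrite("pics/g1.png",cv2.resize(np.vstack([np.hstack([cv2.imread(f"pics/{f}_{n}.png") for n in("side","top")]) for f in("g","go")]),(800,600),interpolation=cv2.INTER_AREA))
```

```text
t 17.55 pos [0.5565 0.1263 0.0464] yaw -31.05 tilt [0.0015 0.0003] F [-0.4  0.2 -1.5] w 0.245 q [0.18 0.03 1.88 0.   1.23 2.29]
shift cm [-1.419  0.059  0.108] turn -0.013762180186279237
```

View pics/g1.png

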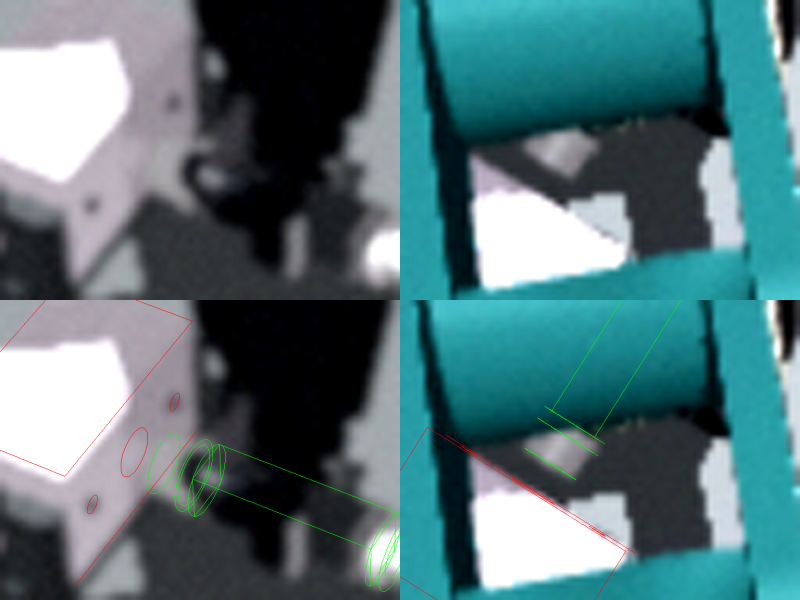

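jog_arm([
  [-0.5, 0, 0, 0],
  [0, 0, 0, 0],
  [0, 0, 0, 0],
])

```text
time_s: 18.02
ee_pos: [0.5527, 0.128, 0.0453]
orientation: [3.026, -0.843, 0.0]
force: [0.5, 0.2, -1.9]
width: 0.245
```

Run:
```python
from h import *
m=np.array([.4926,.1640]);d=np.array([-.8578,.5140])
p=m-.060*d
plan(p[0],p[1],.0453,149.09-180)
```

```text
t 18.02 pos [0.5527 0.128  0.0453] yaw -31.12 tilt [ 0. -0.] F [ 0.5  0.2 -1.9] w 0.245 q [ 0.18  0.02  1.89 -0.    1.23  2.3 ]
shift cm [-1.005  0.004  0.002] turn -0.021188208491452087
```

jog_arm([
  [-0.3, 0, 0, -0.015],
  [-0.3, 0, 0, 0],
  [-0.1, 0, 0, 0],
  [0, 0, 0, 0],
])

```text
time_s: 18.52
ee_pos: [0.5466, 0.1317, 0.0454]
orientation: [-3.028, 0.839, -0.0]
force: [-0.4, 0.2, -2.3]
width: 0.248
```

jog_arm([
  [-0.08, 0, 0, 0],
  [-0.05, 0, 0, 0],
  [0, 0, 0, 0],
])

```text
time_s: 18.9
ee_pos: [0.5455, 0.1323, 0.0453]
orientation: [3.028, -0.839, 0.0]
force: [-0.0, 0.3, -1.4]
width: 0.243
```

jog_arm([
  [-0.06, 0, 0, 0],
  [0, 0, 0, 0],
])

```text
time_s: 19.15
ee_pos: [0.545, 0.1326, 0.0453]
orientation: [-3.028, 0.839, -0.0]
force: [-0.0, 0.4, -1.7]
width: 0.247
```

jog_arm([
  [-0.06, 0, 0, 0],
  [0, 0, 0, 0],
])

```text
time_s: 19.4
ee_pos: [0.5449, 0.1327, 0.0455]
orientation: [3.027, -0.839, 0.002]
force: [4.6, -3.0, -4.4]
width: 0.249
```

jog_arm([
  [-0.05, 0, 0, 0],
  [0, 0, 0, 0],
])

```text
time_s: 19.65
ee_pos: [0.5449, 0.1327, 0.0456]
orientation: [3.027, -0.839, 0.004]
force: [7.7, -5.2, -5.4]
width: 0.249
```

jog_arm([
  [-0.05, 0, 0, 0],
  [0, 0, 0, 0],
])

```text
time_s: 19.9
ee_pos: [0.5449, 0.1327, 0.0458]
orientation: [3.027, -0.839, 0.005]
force: [12.0, -8.0, -5.2]
width: 0.247
```

jog_arm([
  [0.04, 0, 0, 0],
  [0, 0, 0, 0],
  [0, 0, 0, 0],
  [0, 0, 0, 0],
])

```text
time_s: 20.4
ee_pos: [0.5449, 0.1327, 0.0456]
orientation: [3.027, -0.839, 0.004]
force: [8.8, -5.6, -4.0]
width: 0.247
```

jog_arm([
  [0, 0, 0, 0],
  [0, 0, 0, 0],
  [0, 0, 0, 0],
  [0, 0, 0, 0],
  [0, 0, 0, 0],
  [0, 0, 0, 0],
])

```text
time_s: 21.15
ee_pos: [0.5449, 0.1327, 0.0456]
orientation: [3.027, -0.839, 0.004]
force: [8.2, -5.3, -4.7]
width: 0.244
```

Run:
```python
from h import *
for n,b in(("side",(230,160,64,48)),("top",(215,205,64,48))):
    im=np.ascontiguousarray(snapshot(n)[:,:,::-1]);cv2.imwrite(f"pics/{n}6.png",im)
    im=np.clip((im.astype(float)-40)*2.2,0,255).astype(np.uint8)
    overlay(im,n,*b,6,[],f"pics/k_{n}.png")
cv2.imwrite("pics/k1.png",np.hstack([cv2.imread(f"pics/k_{n}.png") for n in("side","top")]))
```

```text
(no output)
```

View pics/k1.png

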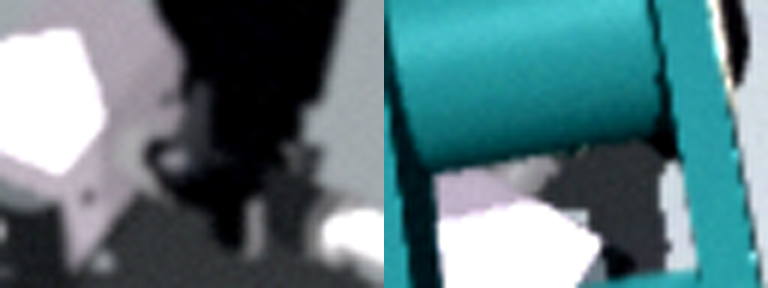

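The no-go end bore on the mouth at about 10 N for over 1.3 s and did not enter. Its centre stopped 61 mm out, against 60 mm nominal. Returning to the cradle.

jog_arm([
  [0.2, 0, 0, 0],
  [0.8, 0, 0, 0],
  [1.5, 0, 0, 0],
  [1.5, 0, 0, 0],
  [0, 0, -2, 0],
  [0, 0, -3, 0],
  [0, 0, -3, 0],
  [0, 0, -2, 0],
])

```text
time_s: 22.25
ee_pos: [0.5786, 0.1127, 0.148]
orientation: [-3.027, 0.839, -0.003]
force: [-0.1, -0.3, -2.1]
width: 0.244
```

jog_arm([
  [0, 0, 0, -1],
  [0, 0, 0, -1],
  [0, 0, 0, -1],
  [0, 0, 0, -1],
  [0, 0, 0, -1],
  [0, 0, 0, -0.85],
  [0, 0, 0, 0],
])

```text
time_s: 23.12
ee_pos: [0.5782, 0.1127, 0.1457]
orientation: [-3.052, -0.746, 0.0]
force: [0.3, 0.2, -2.9]
width: 0.245
```

Run:
```python
from h import *
plan(.5254,-.1227,.145,27.63)
```

```text
t 23.12 pos [0.5782 0.1127 0.1457] yaw 27.48 tilt [-0.  0.] F [ 0.3  0.2 -2.9] w 0.245 q [ 0.15 -0.02  1.76  0.    1.4   1.24]
shift cm [-15.548  18.448   0.066] turn -0.014697597565282194
```

jog_arm([
  [-1.5, 1.8, 0, -0.01],
  [-3, 3.5, 0, 0],
  [-3, 3.6, 0, 0],
  [-3, 3.6, 0, 0],
  [-3, 3.6, 0, 0],
  [-2.05, 2.35, 0, 0],
  [0, 0, 0, 0],
  [0, 0, 0, 0],
])

```text
time_s: 24.12
ee_pos: [0.5261, -0.1226, 0.1454]
orientation: [-3.051, -0.747, -0.0]
force: [0.4, 0.2, -2.2]
width: 0.238
```

Run:
```python
from h import *
plan(.5254,-.1227,.0453,27.63)
p=get_obs()['ee_pos']
im=np.ascontiguousarray(snapshot("side")[:,:,::-1])
overlay(im,"side",225,200,100,75,8,[([p[0],p[1],np.radians(27.6),p[2]-.003],gauge_polys(),(0,255,0))],"pics/o15.png")
```

```text
t 24.12 pos [ 0.5261 -0.1226  0.1454] yaw 27.49 tilt [0.0001 0.0002] F [ 0.4  0.2 -2.2] w 0.238 q [-0.28 -0.13  1.86  0.    1.41  0.81]
shift cm [-0.07  -0.021 10.015] turn -0.013625655272329595
```

View pics/o15.png

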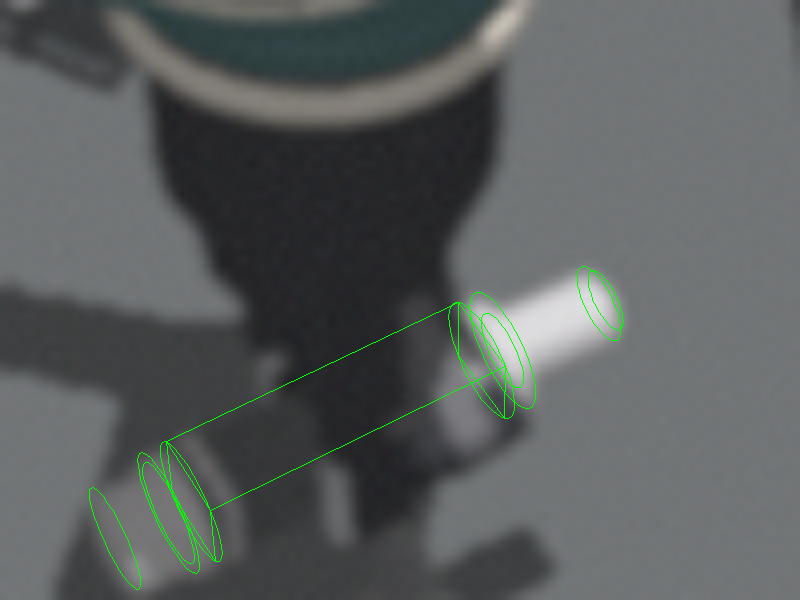

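jog_arm([
  [-0.05, -0.02, 2, -0.01],
  [0, 0, 3, 0],
  [0, 0, 3, 0],
  [0, 0, 1, 0],
  [0, 0, 0.5, 0],
  [0, 0, 0.3, 0],
  [0, 0, 0, 0],
  [0, 0, 0, 0],
])

```text
time_s: 25.18
ee_pos: [0.5258, -0.123, 0.0479]
orientation: [3.05, 0.753, 0.001]
force: [-0.2, 0.7, -1.3]
width: 0.249
```

jog_arm([
  [0, 0, 0.1, 0],
  [0, 0, 0.05, 0],
  [0, 0, 0, 0],
])

```text
time_s: 25.55
ee_pos: [0.5255, -0.1229, 0.0458]
orientation: [3.05, 0.753, -0.0]
force: [-0.7, -0.1, -1.5]
width: 0.246
```

jog_arm([
  [0, 0, 0.06, 0],
  [0, 0, 0, 0],
  [0, 0, 0, 0],
])

```text
time_s: 25.92
ee_pos: [0.5255, -0.123, 0.0457]
orientation: [3.05, 0.753, -0.0]
force: [-4.3, 1.7, 5.3]
width: 0.244
```

jog_arm([
  [0, 0, 0.04, 0],
  [0, 0, 0, 0],
])

```text
time_s: 26.18
ee_pos: [0.5255, -0.123, 0.0457]
orientation: [3.05, 0.753, -0.0]
force: [-7.5, 1.8, 10.5]
width: 0.247
```

jog_arm([
  [0, 0, -0.04, 0],
  [0, 0, 0, 0],
])

```text
time_s: 26.42
ee_pos: [0.5255, -0.123, 0.0457]
orientation: [3.05, 0.753, -0.0]
force: [-5.9, 1.6, 7.1]
width: 0.249
```

jog_arm([
  [0, 0, 0, 0],
  [0, 0, 0, 0],
  [0, 0, 0, 0],
  [0, 0, 0, 0],
  [0, 0, 0, 0],
  [0, 0, 0, 0],
  [0, 0, 0, 0],
  [0, 0, 0, 0],
], hand=0)

```text
time_s: 27.42
ee_pos: [0.5255, -0.1229, 0.0452]
orientation: [-3.05, -0.753, -0.0]
force: [-0.2, 0.1, -0.4]
width: 0.997
```

Released. Next I raise the hand and move it out of view.

jog_arm([
  [0, 0, -1, 0],
  [0, 0, -3, 0],
  [0, 0, -4, 0],
  [0, 0, -4, 0],
  [0, 0, -4, 0],
  [-3, 4, -2, 0],
  [-4, 4, 0, 0],
  [-4, 4, 0, 0],
])

```text
time_s: 28.42
ee_pos: [0.4834, -0.2818, 0.2265]
orientation: [3.049, 0.754, 0.002]
force: [0.2, 0.5, -0.4]
width: 1.002
```

jog_arm([
  [-4, 4, 0, 0],
  [-4, 4, 0, 0],
  [-4, 4, 0, 0],
  [0, 0, 0, 0],
  [0, 0, 0, 0],
])

```text
time_s: 29.05
ee_pos: [0.4336, -0.4422, 0.2256]
orientation: [-3.05, -0.752, -0.0]
force: [0.9, 0.5, -0.2]
width: 1.0
```

Run:
```python
from h import *
for n,b in(("side",(230,250,80,60)),("top",(300,190,80,60))):
    im=np.ascontiguousarray(snapshot(n)[:,:,::-1]);cv2.imwrite(f"pics/{n}9.png",im)
    old=cv2.imread(f"pics/{n}0.png")
    overlay(im,n,*b,5,[],f"pics/z_{n}.png");overlay(old,n,*b,5,[],f"pics/y_{n}.png")
cv2.imwrite("pics/z1.png",np.vstack([np.hstack([cv2.imread(f"pics/{f}_{n}.png") for n in("side","top")]) for f in "yz"]))
cv2.imwrite("pics/z2.png",cv2.resize(np.hstack([cv2.imread(f"pics/{n}9.png") for n in("side","top")]),(800,300)))
print(get_obs()['time_s'],get_obs()['ee_pos'])
```

```text
29.15 [ 0.43400855 -0.44155107  0.22562789]
```

View pics/z1.png

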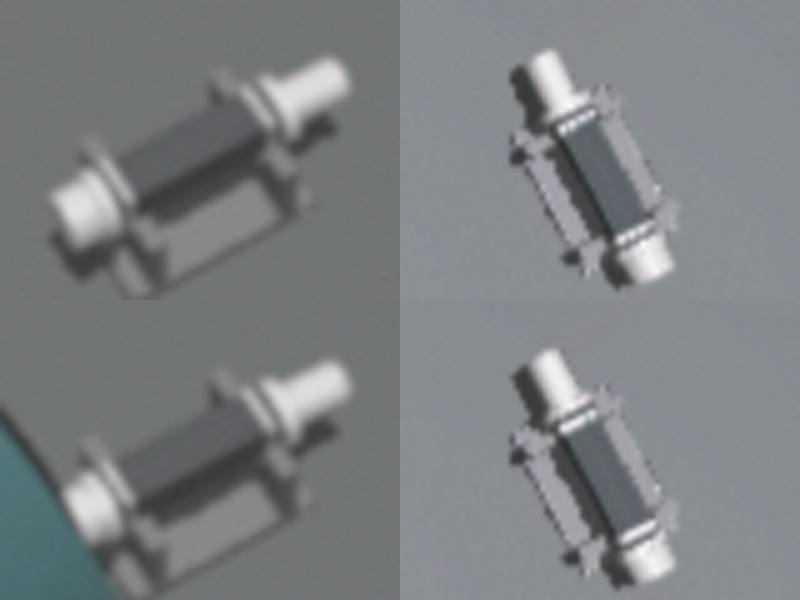

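View pics/z2.png

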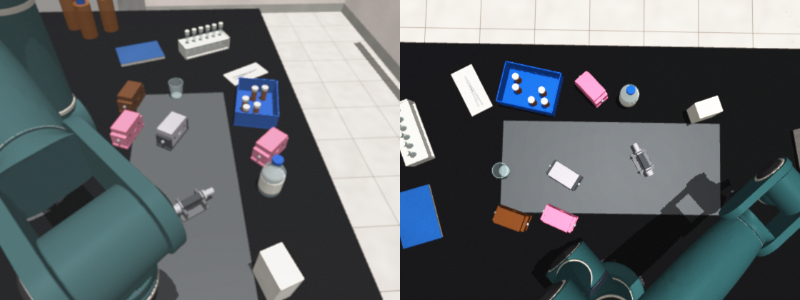

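```bash
python3 -c "
from bench import *
print(job_done(),get_obs()['time_s'])"
```

```text
the job is handed in; nothing more can be done
the job is handed in; nothing more can be done
```

The job is done and handed in at about 29 s of the 72 s allowed.

- **Go end:** I took the gauge from its cradle and slid the go pin into the grey block's well. No side force showed on the way in. The collar stopped on the face 45.5 mm from my estimate of the mouth (46 mm expected), with a push that reached about 15.5 N.
- **No-go end:** I drew the gauge out, turned it 180° and pressed the thick end on the mouth. The first touch reached about 14 N. I then held about 10 N for over 1.3 s. It stopped at about 61 mm (60 mm nominal) and did not enter.
- **Return:** I laid the gauge back in its cradle the same way round, let go and moved the arm clear. The last pictures show it seated level within about 1 mm of where it started. The bottle, beaker, carton and look-alike blocks look unmoved.

**Disagreements:** the two cameras differed by about 2 mm in y on the block, so I relied on arm readings, relative views and contact instead. In setting the gauge down, the tool briefly felt about 10 N up and 7.5 N sideways from the cradle; I eased off before letting go.

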